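Roll the sanding bar over to its green side

ROBOT

A 6-joint arm with a two-finger parallel gripper is mounted at the origin on a cart in front of the work surface, level with it; the furniture and walls round the work are solid. World frame = base frame: x ahead of the robot, y to its left, z up, the work surface at z = 0. Lengths are in mm, angles in degrees, forces in N, time in s.
With the tool pointing down it reaches from about 225 to 875 mm from the base axis. Payload 3.4 kg.
Tool frame: the origin (TCP) lies between the finger pads; the fingertips stand 19 mm ahead of it and the grasp point (between the pads) is the TCP; z points along the fingers, y is the line along which they close (so a half turn about z gives the same grasp; the last joint's range is limited). The gripper opens to 85 mm and grips with 20 to 120 N. Pads are 22 mm wide; open, the fingers measure 114 mm over their backs; the gripper's body (76 mm by 85 mm) begins 54 mm behind the grasp point. The pads swing forward as they close: fully open they stand 13 mm farther back than shut.
Start: joints at [-74.255, 15.808, 86.224, -0, 77.962, -6.933], TCP at [221.691, -530.579, 250.328] pointing down, gripper open.
Joint ranges: [-165.64, 165.64], [-43.16, 119.46], [12.63, 154.43], [-67.54, 247.53], [6.08, 155.33], [-154.97, 154.97]. Speed limits (degrees/s): [147.25, 147.25, 180, 180, 180, 180].

INTERFACE

Orientations are given as [roll, pitch, yaw] about the fixed x, y, z axes, in that order (R = Rz(yaw) Ry(pitch) Rx(roll)).
In Python, from rig import manip, grab_frame, get_calibration, ticket gives the robot as it stands.
- The arm moves only by the shell command python3 -m inch 'ROWS' [OPENING]. ROWS is JSON, a list of rows, each an object of numbers: "tx", "ty", "tz": the shift along the tool's x, y, z as a fraction of full scale; "ax", "ay", "az": the turn, a rotation vector about the tool's x, y, z as a fraction of full scale. A call has 1 to 10 rows; each row is the pose to reach, as a shift and turn from the pose commanded when the call began, along the tool's axes at that moment; what a row does not reach only later rows make up. Full scale, the value 1, is 0.5 m for a shift and 90 degrees for a turn. A row lasts 1/8 s, in which the tool goes at most 62.5 mm and 10.7 degrees, less where a joint would pass 70% of its speed; a pose out of reach is approached as far as the arm can. A call with a number of a shift or a turn outside -1 to 1 is refused whole. A call with a gripper value outside its range is refused whole. OPENING is the gripper's target within -1 to 1 (fully open at 1, half-way at 0, shut at -1), set as the call begins (- or left out, the last holds). The fingers move at their own pace and stop on an object; the grip force is fixed at half the most. Time passes only in rows, so rows that repeat a pose let the fingers close. It gives the time, the measured TCP pose, the force, the opening and the grip force at its end, in the units of the state.
- manip.get_state(): the state, without advancing time (a new reading comes with each control period).
- grab_frame(name): name is "side" or "top"; returns the picture (480x640x3 uint8, blue, green, red); there is no depth.
- get_calibration(name): a dict with "fx", "fy", "cx", "cy" (pixels), "k1" (the pictures are not rectified: a ray, as slopes to the right and down, at radius r is drawn at 1 + k1 r^2 times it, then the intrinsics apply), "R" (3x3) and "t" (3): a world point X has camera coordinates R X + t. Camera axes: x right, y down, z forward; pixel columns grow to the right and rows downward; lengths in mm; the calibration is good to about 2 mm. A picture is of the moment at which its call begins. get_calibration takes no time and is no camera call.
- ticket.close_job(): hands the job in; it is judged then, once.
The state is a dict: "time": time; "qpos": joint angles; "joint_vel": joint speeds; "effort": joint torques, N m; "ee_pos": TCP position; "tcp_rot": TCP orientation; "wrist_force": force on the tool from outside, world axes, zero at the start; "ft_torque": the same for the moment, N m; "gripper_width": finger opening in mm; "grip_force": force on a finger pad.
Only numpy, scipy, OpenCV 4.12 (cv2) and the standard library are available. Lean on these libraries where they do the work, as an engineer would, in place of code of your own. Each camera call takes 0.05 s, during which the arm holds its last target. There are 200 camera calls.

TASK

Roll the six-sided sanding bar over on its board, one side at a time and away from you under the drying rack: first so that its yellow side is up and the bar rests flat, then once more so that its green side is up. Never pick the bar up, leave it lying flat and roughly straight on the board, and do not disturb the tiles drying on the rack, the gold paint bottle or the small plaster house.

Things in the scene. Friction and masses are not known exactly. Their poses are not given: they have to be found in the camera images.
- bar: Loose wooden sanding bar, a regular six-sided prism 130 mm long, 56 mm across flats, each side 32.3 mm wide, 0.18 to 0.34 kg. Origin in its middle, 34 mm above the table as it lies. Its y axis runs along its length; at the start z points up out of the red side and x is level, away from the robot: the way to roll. Each roll is 60 degrees about the far bottom edge and carries it 32 mm on.
- red_face (a point): Centre of the bar's red side: up at the start. A side that is up lies 62 mm above the table. The three sides without colour are bare wood.
- yellow_face (a point): Centre of the bar's yellow side, next to red: at the start the upper side facing the robot, its normal 30 degrees above level. Pushed slowly there, close to its top edge, the bar tips over its far bottom edge without sliding; past 30 degrees it falls on by itself.
- green_face (a point): Centre of the bar's green side, next to yellow: at the start the lower side facing the robot. After one roll it is the upper side facing the robot, after two it is up.
- stand: Fixed plywood board 240 x 240 x 6 mm with a drying rack over its far part. Origin at the centre of the board's underside, on the table; x points away from the robot over the board, y left, z up. Two posts at x = 105, y = +-108 mm carry side arms 10 x 14 mm that reach forward to x = -51 mm, and a brace between them at z = 160 mm. Open at the front and sides.
- red_tile: loose red model facade tile 29 x 60 x 12 mm drying on the rack, leave alone; origin at the centre of its underside
- green_tile: loose green model facade tile 29 x 62 x 12 mm drying on the rack, leave alone; origin at the centre of its underside
- gold_bottle: loose small bottle of gold paint with a black cap, diameter 33, height 70 mm, standing to the right of the stand, leave alone; origin at the centre of its underside
- plain_house: loose unpainted plaster model house 53 x 61 x 72 mm on the table, leave alone; origin at the centre of its underside
- rack_front (a point): Middle of the rack's front wire. The rack is six level 5 mm wires along the stand's y, at x = -40 to 85 mm, undersides 227 mm above the table. The bar starts just in front of and below this wire, so for the rolls the tool must lean back towards the robot, fingers pointing forward and down, some 30 to 45 degrees from vertical.

How it is judged:
By the outcome, as a careful person would: the job done as asked, in the order asked, and still so for the second after the job is handed in, with the robot touching nothing.
It also fails if it takes over 54 s, if anything falls off the work surface, if the arm or the gripper's body presses on something with over 40 N, if the wrist force passes 120 N, or if a joint passes its speed limit or range.

## Working session

There is one attempt and no reset: what is moved stays moved. The work goes in short steps, Python scripts to look and compute and a shell command to move; the robot and the scene stay as the last step left them, time stands still between calls to the robot, and variables do not carry over. Pictures are saved under pics/ and viewed, at most 10 in all, crops included, and the job is handed in when it is done.

```bash
mkdir -p pics; python3 - <<'E'
from rig import manip, grab_frame, get_calibration
import cv2
for n in("side","top"):
    cv2.imwrite(f"pics/{n}0.png",grab_frame(n)); print(n,get_calibration(n))
print(manip.get_state())
E
```

```text
side {'fx': 456.5621743529743, 'fy': 456.5621743529743, 'cx': 303.7692789443913, 'cy': 248.926919669646, 'k1': -0.07613405356586399, 'R': array([[-9.99006561e-01, -4.23830985e-02, -1.37682227e-02],
       [-7.87834849e-04,  3.25707587e-01, -9.45470225e-01],
       [ 4.45563722e-02, -9.44520111e-01, -3.25417408e-01]]), 't': array([ 597.77752585,  127.55124956, 1067.36604274])}
top {'fx': 437.6839133467378, 'fy': 437.6839133467378, 'cx': 313.5739644130347, 'cy': 241.74861149866464, 'k1': -0.07476741290454934, 'R': array([[-0.00151012, -0.99980624, -0.01962638],
       [-0.98384214,  0.00499919, -0.17896827],
       [ 0.17903171,  0.01903899, -0.98365907]]), 't': array([ 101.85910977,  616.09389103, 1023.63006338])}
{'time': 0.1, 'qpos': array([-7.42546426e+01,  1.58437448e+01,  8.62896424e+01, -5.40325649e-04,
        7.79612245e+01, -6.93470133e+00]), 'joint_vel': array([-0.08405174, -0.08126204, -0.13460806,  0.10473414, -0.06677353,
       -0.00163193]), 'effort': array([ 2.70399214e-03, -4.17695582e+01, -2.46405190e+01,  7.22912273e-05,
        5.80936219e-03, -9.98666025e-06]), 'ee_pos': array([ 221.56295369, -530.11195091,  249.51704881]), 'tcp_rot': array([-1.79906017e+02, -1.08988439e-02,  2.26801629e+01]), 'wrist_force': array([ 0.6109023 , -0.21818803,  0.16907072]), 'ft_torque': array([-0.00587135,  0.04810765,  0.05676643]), 'grip_force': 0.0, 'gripper_width': 85.46626413681497}
```

View pics/side0.png

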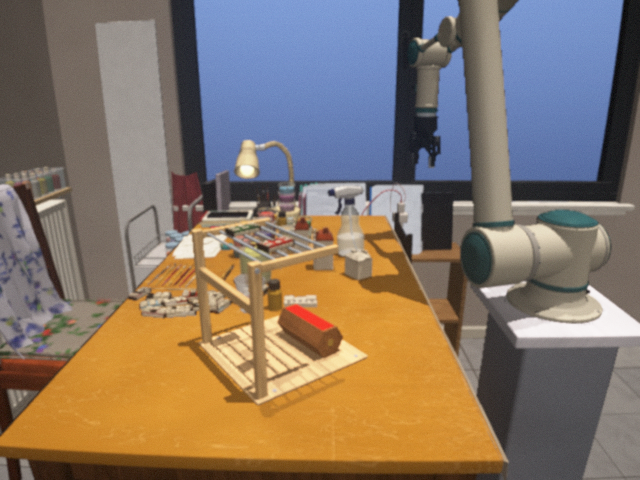

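View pics/top0.png

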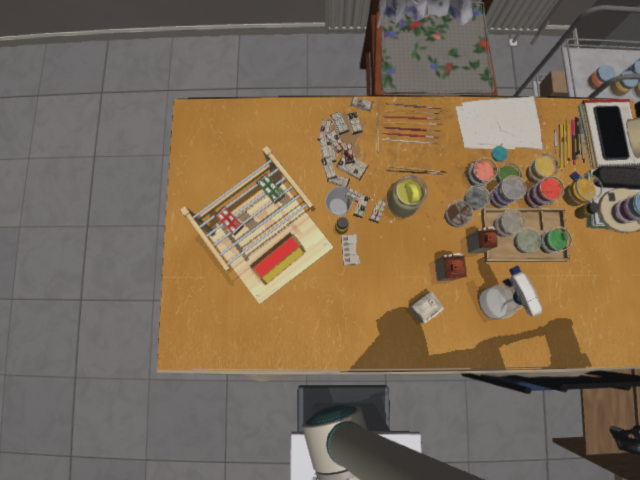

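The side view shows the bar (red side up, around (312,325)) on the board under the rack. In the top view the bar's red side is at about (277,255), the board's front corners are at about (332,245) and (261,302), the bottle is at (341,226) and the house at (428,306).

```bash
cat > h.py <<'E'
import numpy as np, cv2
from rig import manip, grab_frame, get_calibration
from scipy.spatial.transform import Rotation as Ro
def ray(n,uv):
    c=get_calibration(n); d=np.array([(uv[0]-c['cx'])/c['fx'],(uv[1]-c['cy'])/c['fy']]); p=d.copy()
    for _ in range(20): p=d/(1+c['k1']*(p@p))
    R=np.array(c['R']); return -R.T@c['t'], R.T@np.r_[p,1]
def onz(n,uv,z):
    o,d=ray(n,uv); return o+d*(z-o[2])/d[2]
def proj(n,X):
    c=get_calibration(n); q=np.array(c['R'])@X+c['t']; p=q[:2]/q[2]; p=p*(1+c['k1']*(p@p)); return np.array([p[0]*c['fx']+c['cx'],p[1]*c['fy']+c['cy']])
def mask(im,col):
    h=cv2.cvtColor(im,cv2.COLOR_BGR2HSV)
    if col=='red': m=((h[...,0]<6)|(h[...,0]>174))&(h[...,1]>190)&(h[...,2]>90)
    if col=='yellow': m=(h[...,0]>20)&(h[...,0]<32)&(h[...,1]>170)&(h[...,2]>80)
    if col=='green': m=(h[...,0]>40)&(h[...,0]<85)&(h[...,1]>120)&(h[...,2]>50)
    return m.astype(np.uint8)
def blob(n,im,col,box):
    x0,y0,x1,y1=box; m=mask(im,col); k=np.zeros_like(m); k[y0:y1,x0:x1]=m[y0:y1,x0:x1]
    cs,_=cv2.findContours(k,cv2.RETR_EXTERNAL,cv2.CHAIN_APPROX_NONE)
    if not cs: return None
    c=max(cs,key=cv2.contourArea); return cv2.minAreaRect(c),cv2.contourArea(c),c
E
python3 - <<'E'
from h import *
t=cv2.imread('pics/top0.png'); s=cv2.imread('pics/side0.png')
r=blob('top',t,'red',(250,232,310,290)); print(r[0],r[1])
P=np.array([onz('top',p,62)[:2] for p in cv2.boxPoints(r[0])]); print(P.round(1),P.mean(0).round(1))
r=blob('side',s,'red',(270,290,350,360)); print(r[0]); print('side ctr',onz('side',r[0][0],62).round(1))
y=blob('top',t,'yellow',(250,232,310,300)); print('yel',y[0],y[1],onz('top',y[0][0],48).round(1))
for uv in((332,245),(261,301)): print('board corner',onz('top',uv,6).round(1))
for a,b in ((t[190:310,170:350],'a'),):
    cv2.imwrite('pics/crop1.png',cv2.resize(a,None,fx=4.4,fy=4.4,interpolation=cv2.INTER_CUBIC))
a=cv2.resize(s[215:405,180:380],None,fx=3,fy=3,interpolation=cv2.INTER_CUBIC); cv2.imwrite('pics/crop2.png',a)
E
```

```text
Traceback (most recent call last):
TypeError: 'NoneType' object is not subscriptable
```

```bash
python3 - <<'E'
from h import *
t=cv2.imread('pics/top0.png'); s=cv2.imread('pics/side0.png')
H=cv2.cvtColor(t,cv2.COLOR_BGR2HSV)
print([H[v,u].tolist() for u,v in((275,252),(270,257),(280,270),(275,273),(300,240),(320,290))], cv2.cvtColor(s,cv2.COLOR_BGR2HSV)[320,312])
cv2.imwrite('pics/crop1.png',cv2.resize(t[190:310,170:350],None,fx=4.4,fy=4.4,interpolation=cv2.INTER_CUBIC))
cv2.imwrite('pics/crop2.png',cv2.resize(s[215:405,180:380],None,fx=3,fy=3,interpolation=cv2.INTER_CUBIC))
E
```

```text
[[1, 184, 202], [1, 183, 203], [24, 163, 178], [25, 165, 178], [23, 69, 207], [17, 161, 168]] [  2 207 246]
```

View pics/crop1.png

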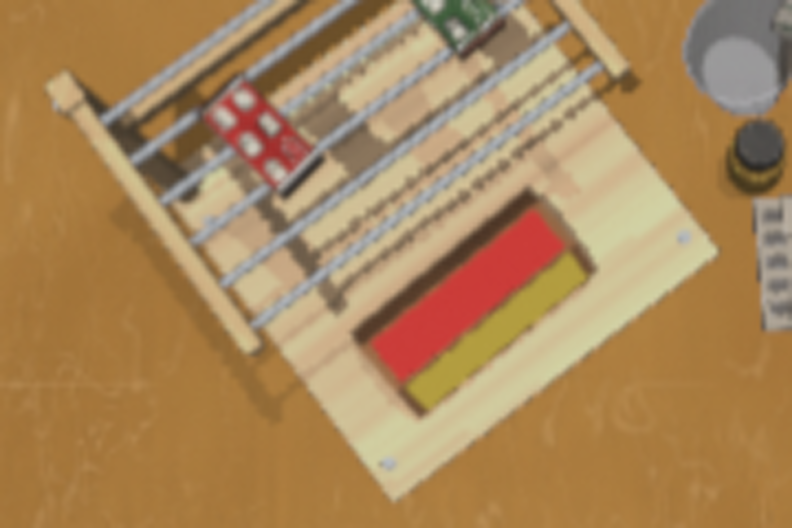

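View pics/crop2.png

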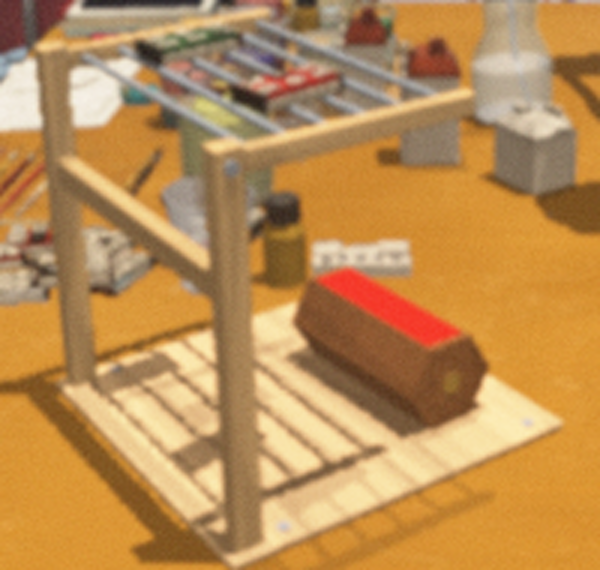

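```bash
sed -i 's/>190)&(h\[...,2\]>90/>165)\&(h[...,2]>90/; s/>170)&(h\[...,2\]>80/>140)\&(h[...,2]>80/' h.py; python3 - <<'E'
from h import *
t=cv2.imread('pics/top0.png'); s=cv2.imread('pics/side0.png')
r=blob('top',t,'red',(250,232,310,290)); print(r[0],r[1])
P=np.array([onz('top',p,62)[:2] for p in cv2.boxPoints(r[0])]); print(P.round(1),P.mean(0).round(1))
q=blob('side',s,'red',(270,290,350,360)); print(q[0]); print('side ctr',onz('side',q[0][0],62).round(1))
c=lambda u,v:(170+(u+.5)/4.4-.5,190+(v+.5)/4.4-.5)
A=onz('top',c(717,250),6);B=onz('top',c(393,500),6); print('board front R,L',A.round(1),B.round(1),np.linalg.norm(A-B))
yv=(B-A)/np.linalg.norm(B-A); xv=np.array([yv[1],-yv[0],0]); O=(A+B)/2+120*xv; print('stand',O.round(1),'yaw',np.degrees(np.arctan2(xv[1],xv[0])))
w=[onz('top',c(*p),229.5) for p in((255,325),(600,68))]; print('wire ends',[x.round(1) for x in w],[((x-O)@xv).round(1) for x in w],[((x-O)@yv).round(1) for x in w])
rc=onz('top',r[0][0],62); print('bar in stand',((rc-O)@xv).round(1),((rc-O)@yv).round(1))
e=P-P.mean(0); u,sv,vt=np.linalg.svd(e); print('bar y dir yaw',np.degrees(np.arctan2(vt[0,1],vt[0,0])))
for n,uv,z in(('bottle',c(757,145),70),('house',(428,306),72),('spray',(515,285),150)): print(n,onz('top',uv,z).round(0))
E
```

```text
((275.8431091308594, 256.7002868652344), (11.425309181213379, 47.991817474365234), 50.59933853149414) 503.5
[[552.3 246. ]
 [627.5 155.9]
 [605.3 137.9]
 [530.6 227.8]] [578.9 191.9]
((309.0633850097656, 316.8956298828125), (46.9522590637207, 9.585830688476562), 31.26373291015625)
side ctr [578.9 196.2  62. ]
board front R,L [613.1  51.8   6. ] [467.9 239.5   6. ] 237.27558407843836
stand [635.4 219.1   6. ] yaw 37.71939163357561
wire ends [array([540.3, 274. , 229.5]), array([663.3, 112.3, 229.5])] [np.float64(-41.7), np.float64(-43.3)] [np.float64(101.6), np.float64(-101.5)]
bar in stand -61.4 13.3
bar y dir yaw -50.196864717792764
bottle [661.  31.  70.]
house [ 457. -172.   72.]
spray [ 499. -351.  150.]
```

```bash
cat >> h.py <<'E'
C=np.array([579.,194.,0]); PSI=39.
def W(f,l=0,u=0):  # forward, left, up from bar start centre (world)
    a=np.radians(PSI); return C+f*np.array([np.cos(a),np.sin(a),0])+l*np.array([-np.sin(a),np.cos(a),0])+np.array([0,0,u])
def Rt(L,psi=None):
    a=np.radians(PSI if psi is None else psi); L=np.radians(L); F=np.array([np.cos(a),np.sin(a),0]); U=np.array([0,0,1.])
    x=F*np.cos(L)+U*np.sin(L); z=F*np.sin(L)-U*np.cos(L); return np.c_[x,np.cross(z,x),z]
def rows(p,R):
    s=manip.get_state(); R0=Ro.from_euler('xyz',s['tcp_rot'],degrees=True).as_matrix()
    return (R0.T@(p-s['ee_pos'])/500).round(4),(np.degrees(Ro.from_matrix(R0.T@R).as_rotvec())/90).round(4)
def tiprows(f,u,L,l=0):  # fingertip front corner at f,u
    R=Rt(L); return rows(W(f,l,u)-17*R[:,2]-11*R[:,0],R)
def st():
    s=manip.get_state(); R=Ro.from_euler('xyz',s['tcp_rot'],degrees=True).as_matrix(); a=np.radians(PSI)
    t=s['ee_pos']+17*R[:,2]+11*R[:,0]-C; print('t',round(s['time'],2),'tip f,l,u',round(t[0]*np.cos(a)+t[1]*np.sin(a),1),round(-t[0]*np.sin(a)+t[1]*np.cos(a),1),round(t[2],1),'lean',np.degrees(np.arccos(-R[2,2])).round(1),'F',s['wrist_force'].round(1),'q',s['qpos'].round(0),'w',round(s['gripper_width'],1))
E
python3 - <<'E'
from h import *
print(rows(np.array([330.,-230,380]),Rt(15))); print(rows(np.array([450.,80,300]),Rt(42)));print(tiprows(-60,110,42)); st()
E
```

```text
(array([ 0.4316, -0.4706, -0.2601]), array([ 0.0227,  0.1653, -0.1804]))
(array([ 0.8921, -0.9499, -0.0992]), array([ 0.0655,  0.4632, -0.1735]))
(array([ 1.0653, -1.0154,  0.2704]), array([ 0.0655,  0.4632, -0.1735]))
t 0.1 tip f,l,u -722.9 -340.9 232.5 lean 0.1 F [ 0.6 -0.2  0.2] q [-74.  16.  86.  -0.  78.  -7.] w 85.5
```

```bash
python3 -m inch '[{"tz":-0.12},{"tx":0.05,"ty":-0.05,"tz":-0.25},{"tx":0.43,"ty":-0.47,"tz":-0.26,"ax":0.02,"ay":0.165,"az":-0.18},{"tx":0.43,"ty":-0.47,"tz":-0.26,"ax":0.02,"ay":0.165,"az":-0.18},{"tx":0.43,"ty":-0.47,"tz":-0.26,"ax":0.02,"ay":0.165,"az":-0.18},{"tx":0.43,"ty":-0.47,"tz":-0.26,"ax":0.02,"ay":0.165,"az":-0.18},{"tx":0.43,"ty":-0.47,"tz":-0.26,"ax":0.02,"ay":0.165,"az":-0.18},{"tx":0.43,"ty":-0.47,"tz":-0.26,"ax":0.02,"ay":0.165,"az":-0.18},{"tx":0.43,"ty":-0.47,"tz":-0.26,"ax":0.02,"ay":0.165,"az":-0.18}]' 0; python3 -c "
from h import *
st();print(rows(np.array([440.,75,300]),Rt(42)))"
```

```text
t 0.1 tip f,l,u -722.9 -340.9 232.5 lean 0.1 F [ 0.6 -0.2  0.2] q [-74.  16.  86.  -0.  78.  -7.] w 85.5
(array([ 0.8698, -0.9484, -0.0992]), array([ 0.0655,  0.4632, -0.1735]))invalid input
```

```bash
python3 -m inch '[{"tx":0,"ty":0,"tz":-0.12,"ax":0,"ay":0,"az":0},{"tx":0.05,"ty":-0.05,"tz":-0.25,"ax":0,"ay":0,"az":0},{"tx":0.43,"ty":-0.47,"tz":-0.26,"ax":0.02,"ay":0.165,"az":-0.18},{"tx":0.43,"ty":-0.47,"tz":-0.26,"ax":0.02,"ay":0.165,"az":-0.18},{"tx":0.43,"ty":-0.47,"tz":-0.26,"ax":0.02,"ay":0.165,"az":-0.18},{"tx":0.43,"ty":-0.47,"tz":-0.26,"ax":0.02,"ay":0.165,"az":-0.18},{"tx":0.43,"ty":-0.47,"tz":-0.26,"ax":0.02,"ay":0.165,"az":-0.18},{"tx":0.43,"ty":-0.47,"tz":-0.26,"ax":0.02,"ay":0.165,"az":-0.18},{"tx":0.43,"ty":-0.47,"tz":-0.26,"ax":0.02,"ay":0.165,"az":-0.18}]' 0; python3 -c "
from h import *
st();print(rows(np.array([440.,75,300]),Rt(42)))"
```

```text
time: 1.23
ee_pos: [329.3, -231.3, 380.1]
tcp_rot: [179.7, -14.9, 39.0]
wrist_force: [0.0, -0.4, -0.1]
gripper_width: 42.9
grip_force: 0.0
t 1.23 tip f,l,u -446.7 -173.5 366.5 lean 14.9 F [ 0.  -0.4 -0.1] q [-58.  -4.  93.  15.  93.  -7.] w 42.9
(array([ 0.498 , -0.3383,  0.2957]), array([0.0036, 0.3016, 0.0012]))
```

```bash
python3 -m inch '[{"tx":0.498,"ty":-0.338,"tz":0.296,"ax":0.004,"ay":0.3,"az":0},{"tx":0.498,"ty":-0.338,"tz":0.296,"ax":0.004,"ay":0.3,"az":0},{"tx":0.498,"ty":-0.338,"tz":0.296,"ax":0.004,"ay":0.3,"az":0},{"tx":0.498,"ty":-0.338,"tz":0.296,"ax":0.004,"ay":0.3,"az":0},{"tx":0.498,"ty":-0.338,"tz":0.296,"ax":0.004,"ay":0.3,"az":0},{"tx":0.498,"ty":-0.338,"tz":0.296,"ax":0.004,"ay":0.3,"az":0},{"tx":0.498,"ty":-0.338,"tz":0.296,"ax":0.004,"ay":0.3,"az":0},{"tx":0.498,"ty":-0.338,"tz":0.296,"ax":0.004,"ay":0.3,"az":0}]' ; python3 -c "
from h import *
st();print(tiprows(-60,70,42))"
```

```text
time: 2.22
ee_pos: [441.0, 73.8, 300.3]
tcp_rot: [179.9, -41.9, 39.0]
wrist_force: [-0.5, -0.2, 0.4]
gripper_width: 42.4
grip_force: 0.0
t 2.23 tip f,l,u -163.3 -6.6 295.0 lean 41.9 F [-0.5 -0.2  0.4] q [-30. -10. 120.  45.  62.   2.] w 42.4
(array([-0.1465, -0.0134,  0.4731]), array([0.0003, 0.0015, 0.0003]))
```

```bash
python3 -m inch '[{"tx":-0.146,"ty":-0.013,"tz":0.473,"ax":0,"ay":0,"az":0},{"tx":-0.146,"ty":-0.013,"tz":0.473,"ax":0,"ay":0,"az":0},{"tx":-0.146,"ty":-0.013,"tz":0.473,"ax":0,"ay":0,"az":0},{"tx":-0.146,"ty":-0.013,"tz":0.473,"ax":0,"ay":0,"az":0},{"tx":-0.146,"ty":-0.013,"tz":0.473,"ax":0,"ay":0,"az":0},{"tx":-0.146,"ty":-0.013,"tz":0.473,"ax":0,"ay":0,"az":0}]' ; python3 - <<'E'
from h import *
for n,x in(('side',(250,240,410,380)),('top',(230,200,390,340))):
    im=grab_frame(n); cv2.imwrite(f'pics/{n}1.png',im)
    x0,y0,x1,y1=x; globals()[n]=cv2.resize(im[y0:y1,x0:x1],(400,350),interpolation=cv2.INTER_CUBIC)
cv2.imwrite('pics/both1.png',np.hstack([side,top]))
st();print(tiprows(-30,59,42))
E
```

```text
time: 2.98
ee_pos: [517.7, 143.9, 74.2]
tcp_rot: [-179.9, -41.8, 38.8]
wrist_force: [0.7, 0.6, -0.4]
gripper_width: 42.8
grip_force: 0.0
t 3.08 tip f,l,u -59.3 -0.3 70.8 lean 42.0 F [-0.2  0.   1.5] q [-12.  18. 135.  94.  31. -48.] w 42.9
(array([ 0.0279, -0.0006,  0.0567]), array([0.0007, 0.0005, 0.0001]))
```

View pics/both1.png

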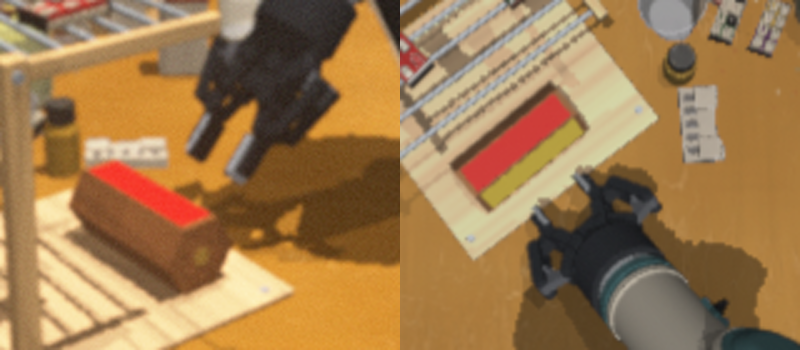

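The side (left) shows both fingertips before the bar, at (205,150) and (240,175). The top (right) shows them square and centred in front of the yellow side, at (540,212) and (580,180).

```bash
python3 -m inch '[{"tx":0.015,"ty":0,"tz":0.03,"ax":0,"ay":0,"az":0},{"tx":0.025,"ty":0,"tz":0.05,"ax":0,"ay":0,"az":0},{"tx":0.03,"ty":0,"tz":0.06,"ax":0,"ay":0,"az":0},{"tx":0.033,"ty":0,"tz":0.065,"ax":0,"ay":0,"az":0},{"tx":0.033,"ty":0,"tz":0.065,"ax":0,"ay":0,"az":0}]' ; python3 -c "
from h import *
st()"
```

```text
time: 3.7
ee_pos: [543.0, 167.2, 62.5]
tcp_rot: [180.0, -41.9, 39.1]
wrist_force: [-1.5, -1.4, -0.3]
gripper_width: 42.9
grip_force: 0.0
t 3.7 tip f,l,u -25.3 1.9 57.2 lean 41.9 F [-1.5 -1.4 -0.3] q [ -8.  21. 133. 100.  30. -49.] w 42.9
```

```bash
python3 -m inch '[{"tx":0.006,"ty":0,"tz":0.002,"ax":0,"ay":0,"az":0},{"tx":0.012,"ty":0,"tz":0.004,"ax":0,"ay":0,"az":0},{"tx":0.017,"ty":0,"tz":0.005,"ax":0,"ay":0,"az":0},{"tx":0.022,"ty":0,"tz":0.006,"ax":0,"ay":0,"az":0},{"tx":0.027,"ty":0,"tz":0.008,"ax":0,"ay":0,"az":0},{"tx":0.027,"ty":0,"tz":0.008,"ax":0,"ay":0,"az":0}]' ; python3 - <<'E'
from h import *
st()
for n,x in(('side',(250,240,410,380)),('top',(230,200,390,340))):
    im=grab_frame(n)
    x0,y0,x1,y1=x; globals()[n]=cv2.resize(im[y0:y1,x0:x1],(400,350),interpolation=cv2.INTER_CUBIC)
cv2.imwrite('pics/both2.png',np.hstack([side,top]))
E
```

```text
time: 4.45
ee_pos: [553.2, 175.4, 68.8]
tcp_rot: [180.0, -41.9, 39.1]
wrist_force: [-2.2, -1.7, 1.9]
gripper_width: 42.5
grip_force: 1.7
t 4.45 tip f,l,u -12.2 1.9 63.6 lean 41.9 F [-2.2 -1.7  1.9] q [ -6.  21. 131.  98.  29. -46.] w 42.5
```

View pics/both2.png

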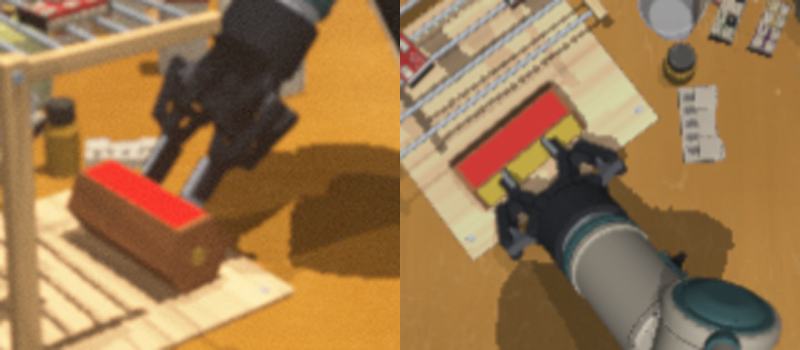

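Left: the fingertips touch the yellow side at about (150,170) and (195,195), and the bar is just starting to tip. Right: both fingers are evenly on the yellow side.

```bash
python3 -m inch '[{"tx":0.007,"ty":0,"tz":0.002,"ax":0,"ay":0,"az":0},{"tx":0.014,"ty":0,"tz":0.005,"ax":0,"ay":0,"az":0},{"tx":0.021,"ty":0,"tz":0.0076,"ax":0,"ay":0,"az":0},{"tx":0.028,"ty":0,"tz":0.011,"ax":0,"ay":0,"az":0},{"tx":0.034,"ty":0,"tz":0.014,"ax":0,"ay":0,"az":0},{"tx":0.041,"ty":0,"tz":0.018,"ax":0,"ay":0,"az":0},{"tx":0.041,"ty":0,"tz":0.018,"ax":0,"ay":0,"az":0}]' ; python3 - <<'E'
from h import *
st()
for n,x in(('side',(250,240,410,380)),('top',(230,200,390,340))):
    im=grab_frame(n)
    x0,y0,x1,y1=x; globals()[n]=cv2.resize(im[y0:y1,x0:x1],(400,350),interpolation=cv2.INTER_CUBIC)
cv2.imwrite('pics/both3.png',np.hstack([side,top]))
E
```

```text
time: 5.42
ee_pos: [570.8, 190.2, 77.9]
tcp_rot: [-180.0, -42.2, 39.2]
wrist_force: [-4.8, -0.9, 13.0]
gripper_width: 42.6
grip_force: 6.5
t 5.42 tip f,l,u 10.8 2.2 72.7 lean 42.2 F [-4.8 -0.9 13. ] q [ -4.  21. 128.  95.  27. -40.] w 42.6
```

View pics/both3.png

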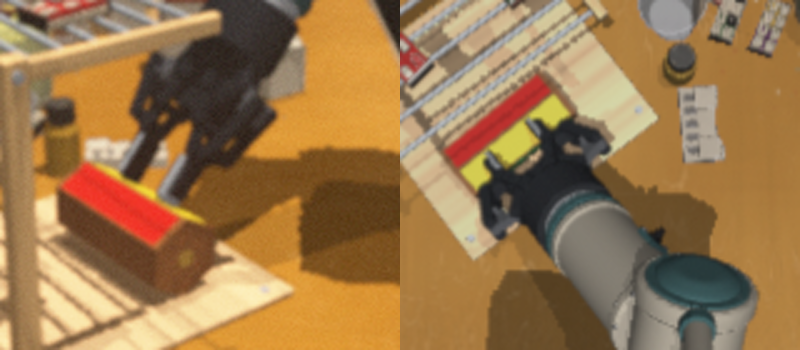

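The bar is tipped about 25 degrees (red now slopes away at (110,205), yellow coming up) and still straight, with both fingers on the yellow side.

```bash
python3 -m inch '[{"tx":0.0085,"ty":0,"tz":0,"ax":0,"ay":0,"az":0},{"tx":0.017,"ty":0,"tz":0.002,"ax":0,"ay":0,"az":0},{"tx":0.022,"ty":0,"tz":0.004,"ax":0,"ay":0,"az":0},{"tx":0.028,"ty":0,"tz":0.008,"ax":0,"ay":0,"az":0},{"tx":0.028,"ty":0,"tz":0.008,"ax":0,"ay":0,"az":0}]' ; python3 - <<'E'
from h import *
st()
im=grab_frame('top'); cv2.imwrite('pics/t4.png',im); s=grab_frame('side'); cv2.imwrite('pics/s4.png',s)
for n,i,b in(('top',im,(245,215,320,290)),('side',s,(265,285,345,360))):
  for c in('red','yellow'):
    r=blob(n,i,c,b); print(n,c,r and (r[0],r[1]))
E
```

```text
time: 6.15
ee_pos: [579.8, 197.0, 81.6]
tcp_rot: [180.0, -41.9, 39.1]
wrist_force: [-0.6, -0.2, -0.0]
gripper_width: 42.9
grip_force: 0.0
t 6.15 tip f,l,u 22.0 1.9 76.3 lean 41.9 F [-0.6 -0.2 -0. ] q [ -3.  21. 127.  92.  26. -36.] w 42.9
top red (((258.9627990722656, 243.45167541503906), (1.4023351669311523, 36.216819763183594), 52.4314079284668), 15.5)
top yellow (((267.1557312011719, 246.286865234375), (12.419576644897461, 48.78205108642578), 50.194427490234375), 521.5)
side red (((285.9231262207031, 332.37939453125), (44.7664909362793, 14.383866310119629), 34.2868766784668), 544.5)
side yellow (((296.0588073730469, 321.73529052734375), (49.56309127807617, 11.833403587341309), 30.963756561279297), 449.0)
```

```bash
python3 -m inch '[{"tx":0,"ty":0,"tz":-0.04,"ax":0,"ay":0,"az":0},{"tx":-0.02,"ty":0,"tz":-0.09,"ax":0,"ay":0,"az":0},{"tx":-0.06,"ty":0,"tz":-0.09,"ax":0,"ay":0,"az":0},{"tx":-0.075,"ty":0,"tz":-0.06,"ax":0,"ay":0,"az":0},{"tx":-0.075,"ty":0,"tz":-0.06,"ax":0,"ay":0,"az":0}]' ; python3 - <<'E'
from h import *
st()
for n,x in(('side',(230,240,390,380)),('top',(220,190,380,330))):
    im=grab_frame(n); r=blob(n,im,'yellow',(245,215,320,290) if n=='top' else (265,285,345,360))
    P=np.array([onz(n,p,62) for p in cv2.boxPoints(r[0])]); e=P.mean(0)-C; a=np.radians(PSI)
    print(n,r[1],'f,l',(e[0]*np.cos(a)+e[1]*np.sin(a)).round(1),(-e[0]*np.sin(a)+e[1]*np.cos(a)).round(1)); vt=np.linalg.svd(P-P.mean(0))[2]; print('yaw',np.degrees(np.arctan2(vt[0,1],vt[0,0])))
    x0,y0,x1,y1=x; globals()[n]=cv2.resize(im[y0:y1,x0:x1],(400,350),interpolation=cv2.INTER_CUBIC)
cv2.imwrite('pics/both5.png',np.hstack([side,top]))
E
```

```text
time: 6.88
ee_pos: [541.8, 166.5, 78.1]
tcp_rot: [-179.8, -41.8, 38.9]
wrist_force: [-0.6, -0.4, 1.0]
gripper_width: 42.6
grip_force: 0.0
t 6.88 tip f,l,u -26.7 2.1 72.8 lean 41.8 F [-0.6 -0.4  1. ] q [ -8.  19. 132.  94.  29. -43.] w 42.6
side 451.5 f,l 32.6 -2.2
yaw 127.65793515955178
top 544.0 f,l 31.2 -1.0
yaw -49.619307537656965
```

View pics/both5.png

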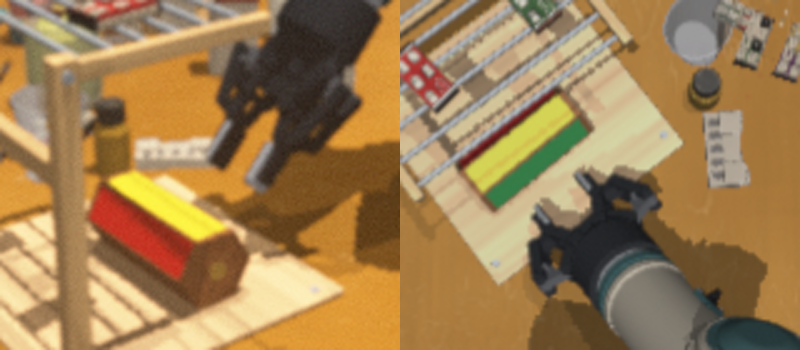

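Yellow is up and flat, measured 32 mm on and square; green is the upper side facing the robot, at (530,165) in the right view, and the fingers are clear. On to the second roll.

```bash
python3 -m inch '[{"tx":0.012,"ty":0.007,"tz":0.03,"ax":0,"ay":0,"az":0},{"tx":0.022,"ty":0.007,"tz":0.05,"ax":0,"ay":0,"az":0},{"tx":0.028,"ty":0.007,"tz":0.062,"ax":0,"ay":0,"az":0},{"tx":0.031,"ty":0.007,"tz":0.067,"ax":0,"ay":0,"az":0},{"tx":0.031,"ty":0.007,"tz":0.067,"ax":0,"ay":0,"az":0}]' ; python3 -c "
from h import *
st(); print(tiprows(20,64,42,-1),tiprows(43,73,42,-1),tiprows(54,77,42,-1))"
```

```text
time: 7.6
ee_pos: [570.8, 185.6, 64.4]
tcp_rot: [-180.0, -41.9, 39.1]
wrist_force: [0.0, -0.1, -0.1]
gripper_width: 43.0
grip_force: 0.0
t 7.6 tip f,l,u 7.9 -1.3 59.1 lean 41.9 F [ 0.  -0.1 -0.1] q [ -4.  22. 129.  98.  28. -44.] w 43.0
(array([ 0.0246, -0.0007,  0.0088]), array([-0.001 ,  0.0012,  0.001 ])) (array([ 0.0708, -0.0006,  0.0262]), array([-0.001 ,  0.0012,  0.001 ])) (array([ 0.0925, -0.0005,  0.0349]), array([-0.001 ,  0.0012,  0.001 ]))
```

```bash
python3 -m inch '[{"tx":0.007,"ty":0,"tz":0.003,"ax":0,"ay":0,"az":0},{"tx":0.014,"ty":0,"tz":0.005,"ax":0,"ay":0,"az":0},{"tx":0.02,"ty":0,"tz":0.007,"ax":0,"ay":0,"az":0},{"tx":0.026,"ty":0,"tz":0.009,"ax":0,"ay":0,"az":0},{"tx":0.032,"ty":0,"tz":0.011,"ax":0,"ay":0,"az":0},{"tx":0.038,"ty":0,"tz":0.013,"ax":0,"ay":0,"az":0},{"tx":0.044,"ty":0,"tz":0.016,"ax":0,"ay":0,"az":0},{"tx":0.05,"ty":0,"tz":0.018,"ax":0,"ay":0,"az":0},{"tx":0.055,"ty":0,"tz":0.02,"ax":0,"ay":0,"az":0},{"tx":0.06,"ty":0,"tz":0.022,"ax":0,"ay":0,"az":0}]' ; python3 - <<'E'
from h import *
st()
for n,x in(('side',(230,240,390,380)),('top',(220,190,380,330))):
    im=grab_frame(n)
    x0,y0,x1,y1=x; globals()[n]=cv2.resize(im[y0:y1,x0:x1],(400,350),interpolation=cv2.INTER_CUBIC)
cv2.imwrite('pics/both6.png',np.hstack([side,top]))
E
```

```text
time: 8.85
ee_pos: [594.1, 204.4, 76.8]
tcp_rot: [-180.0, -41.9, 39.1]
wrist_force: [-2.4, -0.4, 5.7]
gripper_width: 42.8
grip_force: 3.4
t 8.85 tip f,l,u 37.8 -1.4 71.5 lean 41.9 F [-2.4 -0.4  5.7] q [ -1.  22. 125.  93.  26. -36.] w 42.8
```

View pics/both6.png

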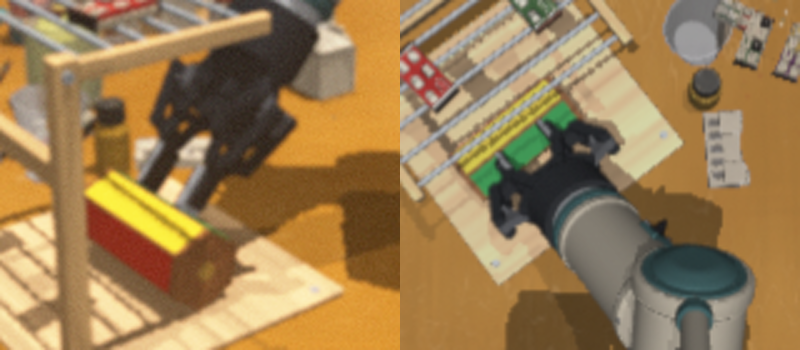

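The bar is tipped about 20 degrees, still straight, with green coming up under both fingers. The tool is clear of the front wire.

```bash
python3 -m inch '[{"tx":0.006,"ty":0,"tz":0.001,"ax":0,"ay":0,"az":0},{"tx":0.0115,"ty":0,"tz":0.002,"ax":0,"ay":0,"az":0},{"tx":0.017,"ty":0,"tz":0.003,"ax":0,"ay":0,"az":0},{"tx":0.022,"ty":0,"tz":0.005,"ax":0,"ay":0,"az":0},{"tx":0.028,"ty":0,"tz":0.008,"ax":0,"ay":0,"az":0},{"tx":0.034,"ty":0,"tz":0.011,"ax":0,"ay":0,"az":0},{"tx":0.036,"ty":0,"tz":0.013,"ax":0,"ay":0,"az":0},{"tx":0.036,"ty":0,"tz":0.013,"ax":0,"ay":0,"az":0}]' ; python3 -c "
from h import *
st()
for n,b in(('top',(235,195,320,290)),('side',(245,285,345,370))):
  r=blob(n,grab_frame(n),'green',b); print(n,r[:2], (onz(n,r[0][0],62)-W(64)).round(1))"
```

```text
time: 9.95
ee_pos: [607.8, 215.3, 83.6]
tcp_rot: [180.0, -41.9, 39.1]
wrist_force: [-0.4, 0.3, 0.3]
gripper_width: 42.8
grip_force: 0.0
t 9.95 tip f,l,u 55.3 -1.5 78.2 lean 41.9 F [-0.4  0.3  0.3] q [  0.  22. 123.  90.  25. -31.] w 42.8
top (((258.5867919921875, 235.6104278564453), (3.931591272354126, 45.77495574951172), 51.8427734375), 127.5) [ 2.8  1.3 62. ]
side (((283.66375732421875, 327.3203430175781), (45.338623046875, 10.025186538696289), 32.34744644165039), 349.0) [-3.8  4.5 62. ]
```

Force is zero and green is level. Retract back along the tool axis, clear of the wire.

```bash
python3 -m inch '[{"tx":0,"ty":0,"tz":-0.04,"ax":0,"ay":0,"az":0},{"tx":-0.03,"ty":0,"tz":-0.12,"ax":0,"ay":0,"az":0},{"tx":-0.08,"ty":0,"tz":-0.2,"ax":0,"ay":0,"az":0},{"tx":-0.1,"ty":0,"tz":-0.28,"ax":0,"ay":0,"az":0},{"tx":-0.1,"ty":0,"tz":-0.32,"ax":0,"ay":0,"az":0},{"tx":-0.1,"ty":0,"tz":-0.32,"ax":0,"ay":0,"az":0},{"tx":-0.1,"ty":0,"tz":-0.32,"ax":0,"ay":0,"az":0},{"tx":-0.1,"ty":0,"tz":-0.32,"ax":0,"ay":0,"az":0}]' ; python3 - <<'E'
from h import *
st()
for n,x in(('side',(220,220,380,360)),('top',(190,160,350,300))):
    im=grab_frame(n); x0,y0,x1,y1=x; globals()[n]=cv2.resize(im[y0:y1,x0:x1],(400,350),interpolation=cv2.INTER_CUBIC)
    r=blob(n,im,'green',(235,215,310,290) if n=='top' else (245,295,345,370)); print(n,r[:2],(onz(n,r[0][0],62)-W(64)).round(1))
cv2.imwrite('pics/both7.png',np.hstack([side,top]))
E
```

```text
time: 11.05
ee_pos: [495.9, 124.9, 168.5]
tcp_rot: [-179.9, -41.9, 39.1]
wrist_force: [0.5, 0.1, -0.7]
gripper_width: 42.5
grip_force: 0.0
t 11.05 tip f,l,u -88.5 -1.4 163.2 lean 41.9 F [ 0.5  0.1 -0.7] q [-16.   5. 130.  64.  38. -16.] w 42.5
side (((282.9546203613281, 327.54058837890625), (44.32905578613281, 9.63418197631836), 34.159690856933594), 344.0) [-2.6  5.4 62. ]
top (((258.33197021484375, 235.403076171875), (5.4035115242004395, 45.86173629760742), 50.52754211425781), 173.5) [ 3.3  2.  62. ]
```

View pics/both7.png

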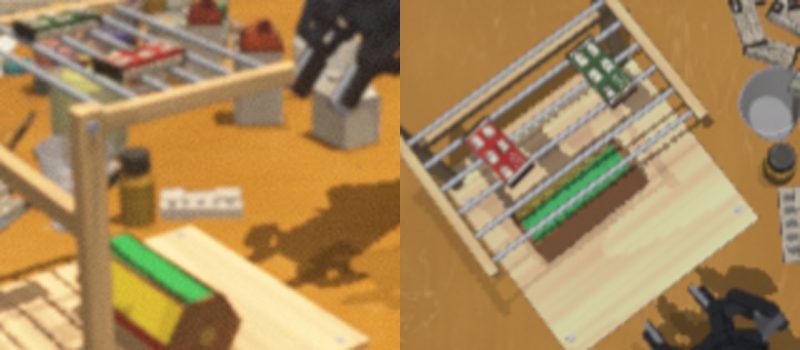

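Green is up at (165,268) on the left, and the bar lies flat and square at 64 mm on. The tiles, bottle and house are undisturbed, and the arm is clear.

```bash
python3 -c "
from rig import ticket; print(ticket.close_job())"
```

```text
the job is handed in; nothing more can be done
None
```

The bar was rolled twice as asked (yellow up, then green up) and left flat and straight on the board; the tiles, bottle and house show no movement in the last pictures, and the job was handed in at about 11 s of the 54 s allowed.

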